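# Uncover the batter filler and draw its plunger

## Task

Get the batter filler ready: lift the U-shaped guard off its plunger, hang the guard astride the horizontal bar of the rail and let go of it, then take the plunger by its knob and draw it straight up, 40 mm out of its snug bore. Never pull it right out or wrench it sideways, and leave the lunchbox, drink bottle, jar and muffin cups where they stand. Finish while holding the plunger still at that height, gripper closed on the knob.

Things in the scene. Friction and masses are not known exactly. Their poses are not given: they have to be found in the camera images.
- filler_mouth (a point): Centre of the bore's mouth, on the upper face of the batter filler's round flange (86 mm in diameter), 130 mm above the work surface; z up along the bore, x towards the spout. Vertical bore 22 mm in diameter, 90 mm deep. The filler and the rail stand left and right of the robot, in either order.
- filler: Batter filler, fixed to the block; origin under its centre, straight below the bore; x towards its short low spout. White foot 130 x 120 x 12 mm, upright round aluminium barrel 64 mm in diameter, flange on top.
- plunger_knob (a point): Centre of the plunger's round white knob (30 mm in diameter, 24 mm high), z up. Below it a loose steel rod 20 mm in diameter, 110 mm long; about 0.25 kg in all. At the start it is fully home, rod on the bottom of the bore, knob centre 32 mm above the flange, 20 mm of bare rod under the knob, all beneath the guard. It slides freely, with 1 mm of play all round, and falls back if let go.
- guard_center (a point): Centre (half-way up) of the loose guard, a rigid upside-down U of bent aluminium, about 0.12 kg: 48 mm wide along x (over both legs), 50 mm long along y (open ends), 60 mm high; walls 4 mm, 40 mm free between the legs; underside of its top plate 26 mm above this point. At the start its legs stand on the filler's flange, astride the knob without touching it, axes about as the filler's.
- rail_mid (a point): Middle of the rail's horizontal steel bar, on the bar's centre line, 150 mm above the work surface. Fixed rail; bar 14 mm in diameter along this point's y axis, carried by a post at each end, 180 mm apart. A guard hanging astride it has its own centre 19 mm below this point, its top plate resting on the bar and its legs hanging either side.
- rail: The rail stand, fixed to the block: two posts and the bar; origin on the work surface below the middle of the bar.
- guard: The same guard; origin at the level of its leg ends, 30 mm below its centre.
- plunger: The same plunger; origin at the lower end of its rod, 122 mm below the knob centre.
- lunchbox: Bystander: red lunchbox with hinged lid, 124 x 174 x 62 mm, origin under its centre. Leave it alone.
- drink_bottle: Bystander: aluminium drink bottle with black cap, 64 mm in diameter, 190 mm high, origin under its centre. Leave it alone.
- clip_jar: Bystander: glass jar with clip seal, 80 mm in diameter, 100 mm high, origin under its centre. Leave it alone.
- muffin_cups: Bystander: two stacked orange muffin cups, 68 mm in diameter, 42 mm high together, origin under their centre. Leave them alone.
There are look-alikes about, which are no part of the job. Of the things that look like the guard, the largest one is meant.

How it is judged:
On the way, in this order (a step that is already met when the one before it is completed fails the run):
1. the guard hangs astride the bar, let go, with the plunger still home (x of guard_center in the frame of rail_mid between -0.02 and 0.02 m and y of guard_center in the frame of rail_mid between -0.075 and 0.075 m and z of guard_center in the frame of rail_mid between -0.026 and -0.012 m and contact force between guard and rail above 0.3 N and contact force between guard and the fingers below 0.05 N and linear speed of guard below 0.03 m/s and z of plunger_knob in the frame of filler_mouth below 0.037 m), for 0.3 s.
2. the fingers hold the plunger, drawn up by 30 to 50 mm (contact force between plunger and the fingers above 2 N and angle between plunger_knob's own z axis and vertical below 0.06 rad and z of plunger_knob in the frame of filler_mouth between 0.062 and 0.082 m), for 0.2 s.
At the end, for the whole second after the job is handed in: The guard hangs astride the bar of the rail, at rest and not touched by the fingers, and the fingers still hold the plunger at rest, upright in its bore (within 0.06 rad and 8 mm of the bore's axis, pressing on it with less than 20 N), drawn up 40 mm from home within 10 mm either way (all of step 2 and x of guard_center in the frame of rail_mid between -0.02 and 0.02 m and y of guard_center in the frame of rail_mid between -0.075 and 0.075 m and z of guard_center in the frame of rail_mid between -0.026 and -0.012 m and contact force between guard and rail above 0.3 N and contact force between guard and the fingers below 0.05 N and linear speed of guard below 0.03 m/s and horizontal distance between plunger_knob and filler_mouth below 0.008 m and linear speed of plunger below 0.01 m/s and contact force between plunger and filler below 20 N); the arm keeps its last pose, push and grip.
It fails at once if the plunger is pulled (nearly) right out of the bore, more than 75 mm (z of plunger_knob in the frame of filler_mouth above 0.107 m).
It fails at once if the plunger is wrenched against the filler with more than 60 N (contact force between plunger and filler above 60 N).
It fails at once if a bystander (lunchbox, drink bottle, jar, muffin cups) shifted by more than 25 mm or tipped (distance of any of lunchbox, drink_bottle, clip_jar, muffin_cups from where it was at the start of the episode above 0.025 m or angle between any of lunchbox, drink_bottle, clip_jar, muffin_cups's own z axis and vertical above 0.3 rad).
It also fails if it takes over 51 s, if anything falls off the work surface, if the arm or the gripper's body presses on something with over 40 N, if the wrist force passes 120 N, or if a joint passes its speed limit or range.

## Robot

A 7-joint arm with a two-finger parallel gripper is mounted at the origin on the work surface. World frame = base frame: x ahead of the robot, y to its left, z up, the work surface at z = 0. Lengths are in m, angles in rad, forces in N, time in s.
With the tool pointing down it reaches from about 0.4 to 0.85 m from the base axis. Payload 4.5 kg.
Tool frame: the origin (TCP) lies between the finger pads; the fingertips stand 14 mm ahead of it and the grasp point (between the pads) lies 5 mm behind it; z points along the fingers, y is the direction in which the jaws open and shut (so a half turn about z gives the same grasp; the last joint's range is limited). The gripper opens to 85 mm and grips with 20 to 120 N. Pads are 22 mm wide; open, the fingers measure 114 mm over their backs; the gripper's body (76 mm by 85 mm) begins 54 mm behind the grasp point. The pads swing forward as they close: fully open they stand 13 mm farther back than shut.
Start: joints at [-1.27, 0.689, -0.195, 1.565, 0.157, 0.902, -0.215], TCP at [0.165, 0.603, 0.245] pointing down, gripper open.
Joint ranges: [-3.01, 3.01], [-0.46, 2.08], [-1.47, 1.51], [0.13, 2.56], [-1, 4.14], [0.04, 2.09], [-2.66, 2.66]. Speed limits (rad/s): [2.57, 2.57, 3.14, 3.14, 3.14, 3.14, 3.14].

## Interface

Orientations are given as a unit quaternion [w, x, y, z].
In Python, from plant import readout, eyes, workorder gives the robot as it stands.
- The arm moves only by the tool carry_out, never from a script. Its argument "series" is a list of rows, each an object of numbers: "x", "y", "z": the shift along the tool's x, y, z in m; "rx", "ry", "rz": the turn, a rotation vector about the tool's x, y, z in degrees; "fingers": the opening in per cent of the stroke, from 0 (shut) to 100 (fully open). A call has 1 to 8 rows; each row shifts and turns the commanded pose from where the row before left it, along the tool's axes as they then stand; what a row does not reach is not made up. A row lasts 1/12 s, in which the tool goes at most 41.7 mm and 7.16 degrees, less where a joint would pass 70% of its speed; a pose out of reach is approached as far as the arm can. A call is refused whole if a number of a shift passes 0.0417 or a number of a turn 7.16, either way. A call with a gripper value outside its range is refused whole. The fingers move at their own pace and stop on an object; "squeeze" is the grip in N (left out, the last holds). Time passes only in rows, so rows that do not move let the fingers close. It gives the time, the measured TCP pose, the force and the opening at its end, in the units of the state.
- readout.get_state(): the state, without advancing time (a new reading comes with each control period).
- eyes.grab_frame(name): name is "side" or "top"; returns the picture (400x640x3 uint8, red, green, blue); there is no depth.
- eyes.calibration(name): a dict with "fx", "fy", "cx", "cy" (pixels), "eye" and "orientation" of the camera in the world. Camera axes: x right, y up, looking along -z (the intrinsics and any distortion apply to the point x, -y, -z); pixel columns grow to the right and rows downward; lengths in m; the calibration is good to about 2 mm. A picture is of the moment at which its call begins. calibration takes no time and is no camera call.
- workorder.close_job(): hands the job in, once; it reports no verdict.
The state is a dict: "clock": time; "joints": joint angles; "qvel": joint speeds; "tau": joint torques, N m; "position": TCP position; "tcp_rot": TCP orientation; "ft_force": force on the tool from outside, world axes, zero at the start; "moment": the same for the moment, N m; "gripper_width": finger opening in m.
Only numpy, scipy, OpenCV 4.12 (cv2) and the standard library are available. Lean on these libraries where they do the work, as an engineer would, in place of code of your own. Each camera call takes 0.05 s, during which the arm holds its last target.

## Working session

There is one attempt and no reset: what is moved stays moved. The work goes in short steps, Python scripts to look and compute and a tool call to move; the robot and the scene stay as the last step left them, time stands still between calls to the robot, and variables do not carry over. Pictures are saved under pics/ and viewed, and the job is handed in when it is done.

Besides the shell and the picture viewer there is one more tool, called in YAML: its name, and indented under it one key for each argument. carry_out: Moves the arm, as the interface text tells. Its arguments: {"type":"object","properties":{"series":{"type":"array","items":{"type":"object","properties":{"x":{"type":"number"},"y":{"type":"number"},"z":{"type":"number"},"rx":{"type":"number"},"ry":{"type":"number"},"rz":{"type":"number"},"fingers":{"type":"number"}}}},"squeeze":{"type":"number"}},"required":["series"]}

```bash
mkdir -p pics; python3 - <<'E'
from plant import readout, eyes, workorder
import cv2
for n in("side","top"):
    im=eyes.grab_frame(n); cv2.imwrite(f"pics/{n}0.png",im[:,:,::-1]); print(n,eyes.calibration(n))
print(readout.get_state())
E
```

```text
side {'fx': 432.5273763163139, 'fy': 432.5273763163139, 'cx': 322.0402664978517, 'cy': 200.84803777557826, 'eye': array([0.38096846, 0.79029289, 0.92044443]), 'orientation': array([-0.13083722, -0.04796519,  0.37513284,  0.91643675])}
top {'fx': 499.805438492092, 'fy': 499.805438492092, 'cx': 310.3637407363905, 'cy': 190.94869431199643, 'eye': array([ 0.36012188, -0.00231091,  1.55797967]), 'orientation': array([ 0.71394868,  0.0655409 , -0.05184077, -0.69519364])}
{'clock': 0.1, 'joints': array([-1.27022598,  0.68990262, -0.19453832,  1.56629105,  0.15728671,
        0.90252457, -0.21507903]), 'qvel': array([ 7.01566046e-04, -1.86824041e-03, -1.26365322e-04, -2.52063721e-03,
        2.87912837e-05, -6.85895124e-04,  7.69764667e-05]), 'tau': array([-3.26456553e-03, -5.40603840e+01, -1.27181042e+00, -1.58985597e+01,
        9.28414607e-03,  4.49031999e-03, -1.02545147e-05]), 'position': array([0.16463588, 0.60230931, 0.24454954]), 'tcp_rot': array([-6.03764940e-05,  1.32935747e-01,  9.91124278e-01, -8.65088459e-04]), 'ft_force': array([ 0.00177806, -0.17044862, -0.12387259]), 'moment': array([ 0.02146511, -0.04033276, -0.01455252]), 'gripper_width': 0.08557993345627311}
```

View pics/side0.png

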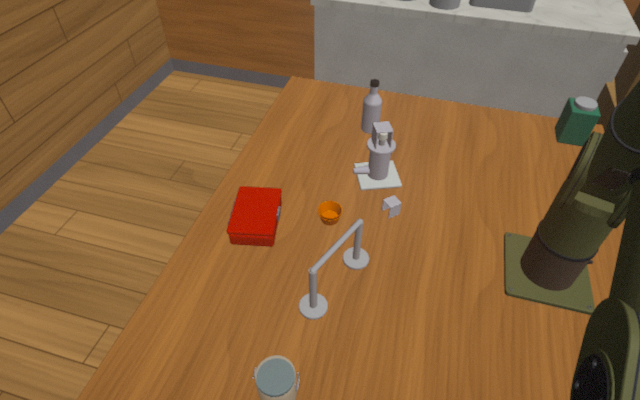

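View pics/top0.png

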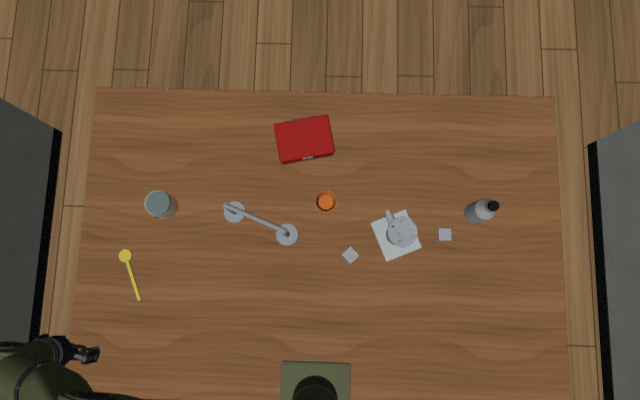

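```bash
python3 - <<'E'
import cv2,numpy as np
s=cv2.imread("pics/side0.png");t=cv2.imread("pics/top0.png")
a=cv2.resize(s[70:230,330:430],None,fx=3.6,fy=3.6,interpolation=cv2.INTER_CUBIC)
b=cv2.resize(t[190:275,330:505],None,fx=4.4,fy=4.4,interpolation=cv2.INTER_CUBIC)
cv2.imwrite("pics/cs.png",a);cv2.imwrite("pics/ct.png",b)
E
```

```text
(no output)
```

View pics/cs.png

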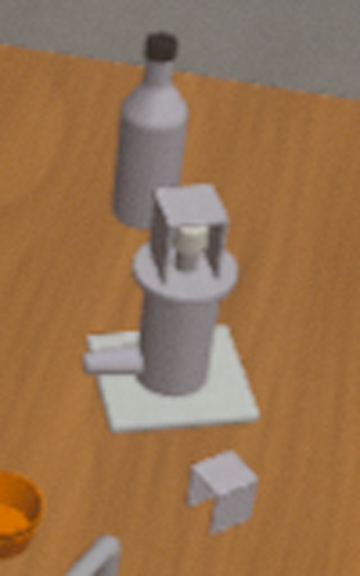

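View pics/ct.png

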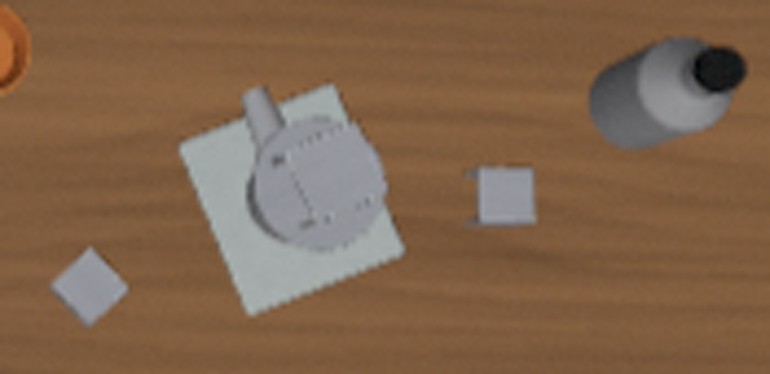

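```bash
cat > h.py <<'E'
import numpy as np,cv2
from scipy.spatial.transform import Rotation as R
from plant import readout, eyes, workorder
C={n:eyes.calibration(n) for n in("side","top")}
def ray(n,p):
    c=C[n];q=c["orientation"];d=np.array([(p[0]-c["cx"])/c["fx"],-(p[1]-c["cy"])/c["fy"],-1.])
    return c["eye"],R.from_quat(q,scalar_first=True).apply(d)
def onz(n,p,z):
    e,d=ray(n,p);return e+d*(z-e[2])/d[2]
def proj(n,P):
    c=C[n];v=R.from_quat(c["orientation"],scalar_first=True).inv().apply(np.asarray(P)-c["eye"])
    return np.array([c["cx"]+c["fx"]*v[...,0]/-v[...,2],c["cy"]-c["fy"]*v[...,1]/-v[...,2]]).T
def tri(a,b):
    e1,d1=ray("side",a);e2,d2=ray("top",b)
    s=np.linalg.lstsq(np.c_[d1,-d2],e2-e1,rcond=None)[0];p=e1+s[0]*d1;q=e2+s[1]*d2
    return (p+q)/2,np.linalg.norm(p-q)
E
python3 - <<'E'
from h import *
np.set_printoptions(precision=4,suppress=True)
ft=[onz("top",(330+u/4.4,190+v/4.4),.012) for u,v in[(180,148),(333,85),(404,250),(250,314)]]
print("foot top",np.mean(ft,0));print(np.array(ft))
fs=[onz("side",(330+u/3.6,70+v/3.6),.012) for u,v in[(88,335),(227,327),(258,415),(113,428)]]
print("foot side",np.mean(fs,0));print(np.array(fs))
gs=[onz("side",(330+u/3.6,70+v/3.6),.19) for u,v in[(152,190),(215,186),(226,218),(165,226)]]
print("guard side",np.mean(gs,0));print(np.array(gs))
print("flange top",onz("top",(330+318/4.4,190+184/4.4),.13))
print("flange side",onz("side",(330+186/3.6,70+265/3.6),.13))
for n,p in[("top",(226,207)),("top",(287,233)),("side",(314,269)),("side",(360,223))]:print(n,onz(n,p,.15))
for n,p in[("top",(234,212)),("top",(287,235)),("side",(313,306)),("side",(356,259))]:print(n,onz(n,p,.004))
s=cv2.imread("pics/side0.png");t=cv2.imread("pics/top0.png")
cv2.imwrite("pics/rs.png",cv2.resize(s[210:325,290:380],None,fx=5,fy=5,interpolation=cv2.INTER_CUBIC))
cv2.imwrite("pics/rt.png",cv2.resize(t[190:255,215:305],None,fx=8,fy=8,interpolation=cv2.INTER_CUBIC))
cv2.imwrite("pics/gs.png",cv2.resize(s[115:160,360:405],None,fx=12,fy=12,interpolation=cv2.INTER_CUBIC))
u=cv2.resize(t[205:255,378:428],None,fx=11,fy=11,interpolation=cv2.INTER_CUBIC)
u=cv2.convertScaleAbs(u,alpha=2.5,beta=-190)
cv2.imwrite("pics/gt.png",u)
E
```

```text
foot top [ 0.4876 -0.2372  0.012 ]
[[ 0.5212 -0.1589  0.012 ]
 [ 0.5687 -0.2664  0.012 ]
 [ 0.454  -0.3153  0.012 ]
 [ 0.4068 -0.2084  0.012 ]]
foot side [ 0.483  -0.2313  0.012 ]
[[ 0.5647 -0.2623  0.012 ]
 [ 0.4471 -0.3091  0.012 ]
 [ 0.4027 -0.2022  0.012 ]
 [ 0.5175 -0.1514  0.012 ]]
guard side [ 0.4873 -0.2333  0.19  ]
[[ 0.5197 -0.2443  0.19  ]
 [ 0.4722 -0.2643  0.19  ]
 [ 0.4566 -0.2243  0.19  ]
 [ 0.5005 -0.2002  0.19  ]]
flange top [ 0.4879 -0.2363  0.13  ]
flange side [ 0.4837 -0.2344  0.13  ]
top [0.5435 0.2675 0.15  ]
top [0.4741 0.0909 0.15  ]
side [0.5415 0.265  0.15  ]
side [0.4749 0.107  0.15  ]
top [0.5474 0.2694 0.004 ]
top [0.4797 0.1003 0.004 ]
side [0.5433 0.2692 0.004 ]
side [0.4754 0.1039 0.004 ]
```

View pics/rs.png

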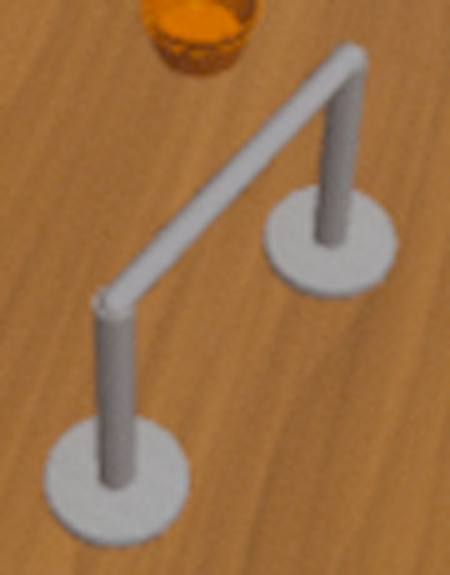

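View pics/rt.png

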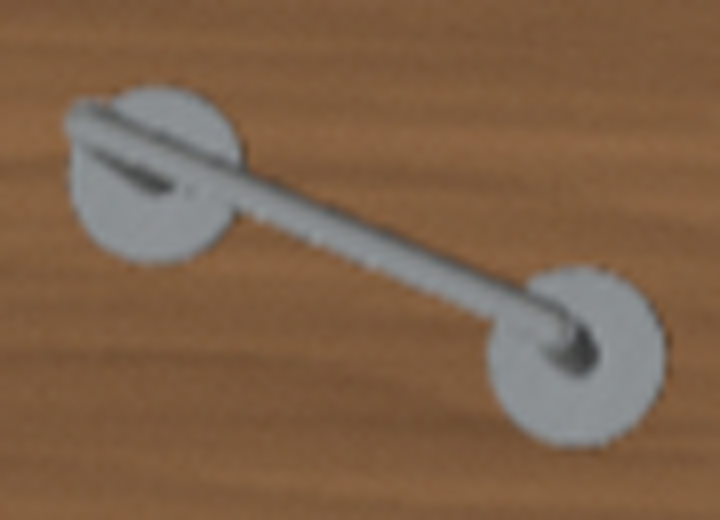

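View pics/gs.png

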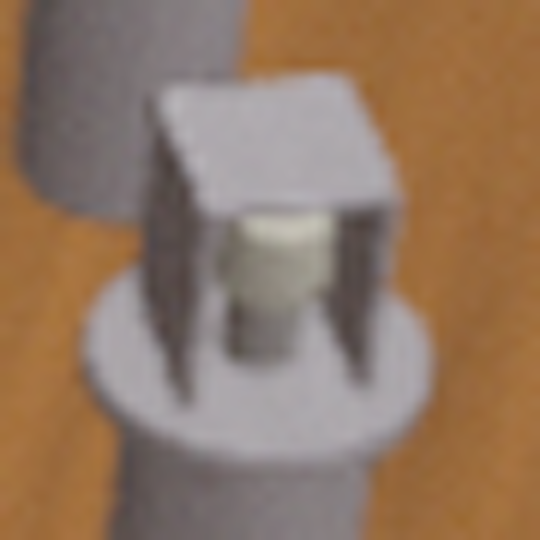

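View pics/gt.png

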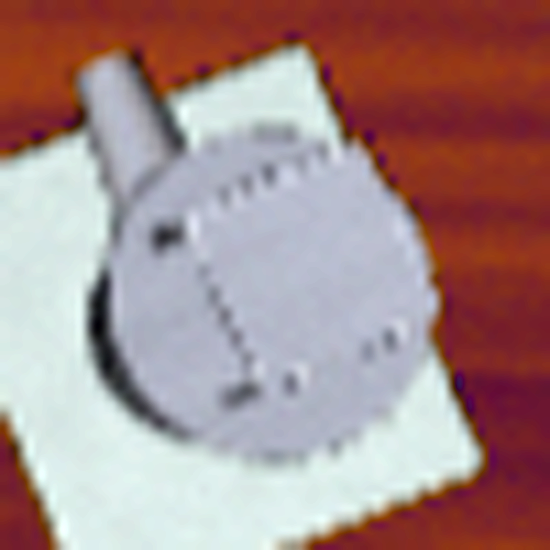

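The guard candidates are: the flange one at side (382,130)/top (404,229), and the decoys at top (350,255) and top (445,235), both standing on the table. In the enlarged crops the flange one has the white knob under it and is the largest, so it is the one meant. The rail bar runs from top (226,206) to (286,232).

```bash
python3 - <<'E'
from h import *
np.set_printoptions(precision=4,suppress=True)
g=[onz("top",(378+u/11,205+v/11),.19) for u,v in[(193,222),(335,145),(257,375),(400,325)]]
print(np.array(g),np.mean(g,0))
g=[onz("side",(360+u/12,115+v/12),.19) for u,v in[(155,90),(350,75),(205,212),(400,200)]]
print(np.array(g),np.mean(g,0))
# flange ellipse via outline pts
fl=np.array([(112,240),(170,160),(265,125),(350,150),(420,240),(435,310),(400,400),(330,445),(270,460),(200,430),(130,370)],float)
P=np.array([onz("top",(378+u/11,205+v/11),.13)[:2] for u,v in fl])
A=np.c_[2*P,np.ones(len(P))];s=np.linalg.lstsq(A,(P**2).sum(1),rcond=None)[0];print("fl top",s[:2],np.sqrt(s[2]+s[:2]@s[:2]))
fl=np.array([(85,340),(110,395),(180,440),(260,458),(350,440),(415,400),(435,350),(410,300),(120,285)],float)
P=np.array([onz("side",(360+u/12,115+v/12),.13)[:2] for u,v in fl])
A=np.c_[2*P,np.ones(len(P))];s=np.linalg.lstsq(A,(P**2).sum(1),rcond=None)[0];print("fl side",s[:2],np.sqrt(s[2]+s[:2]@s[:2]))
bt=[onz("top",(215+u/8,190+v/8),.15) for u,v in[(150,145),(330,224),(500,297)]];print(np.array(bt))
bs=[onz("side",(290+u/5,210+v/5),.15) for u,v in[(140,275),(225,182),(320,82)]];print(np.array(bs))
dt=[onz("top",(215+u/8,190+v/8),.006) for u,v in[(155,175),(577,356)]];print(np.mean(dt,0),dt)
ds=[onz("side",(290+u/5,210+v/5),.006) for u,v in[(117,481),(331,241)]];print(np.mean(ds,0),ds)
E
```

```text
[[ 0.5002 -0.2082  0.19  ]
 [ 0.5203 -0.2435  0.19  ]
 [ 0.4626 -0.224   0.19  ]
 [ 0.4759 -0.2593  0.19  ]] [ 0.4898 -0.2337  0.19  ]
[[ 0.518  -0.2462  0.19  ]
 [ 0.4741 -0.2659  0.19  ]
 [ 0.4973 -0.2018  0.19  ]
 [ 0.4543 -0.2196  0.19  ]] [ 0.4859 -0.2334  0.19  ]
fl top [ 0.4891 -0.2373] 0.04240196257528218
fl side [ 0.4835 -0.2331] 0.04228414240387129
[[0.5409 0.2452 0.15  ]
 [0.5143 0.1797 0.15  ]
 [0.49   0.1183 0.15  ]]
[[0.5362 0.2525 0.15  ]
 [0.5139 0.1922 0.15  ]
 [0.4862 0.1215 0.15  ]]
[0.5143 0.1839 0.006 ] [array([0.5476, 0.2679, 0.006 ]), array([0.4811, 0.0999, 0.006 ])]
[0.5086 0.1866 0.006 ] [array([0.5418, 0.2705, 0.006 ]), array([0.4753, 0.1027, 0.006 ])]
```

carry_out:
  series:
    - {"rz":6.4}
    - {"rz":6.4}
    - {"rz":6.4}
    - {"rz":6.4}
    - {"rz":6.4}
    - {"rz":6.4}
    - {"rz":6.4}
    - {"rz":6.4}

```text
validation failed for argument at $.se...
```

carry_out:
  series:
    - {"x":0,"y":0,"z":0,"rx":0,"ry":0,"rz":6.4,"fingers":100}
    - {"x":0,"y":0,"z":0,"rx":0,"ry":0,"rz":6.4,"fingers":100}
    - {"x":0,"y":0,"z":0,"rx":0,"ry":0,"rz":6.4,"fingers":100}
    - {"x":0,"y":0,"z":0,"rx":0,"ry":0,"rz":6.4,"fingers":100}
    - {"x":0,"y":0,"z":0,"rx":0,"ry":0,"rz":6.4,"fingers":100}
    - {"x":0,"y":0,"z":0,"rx":0,"ry":0,"rz":6.4,"fingers":100}
    - {"x":0,"y":0,"z":0,"rx":0,"ry":0,"rz":6.4,"fingers":100}
    - {"x":0,"y":0,"z":0,"rx":0,"ry":0,"rz":6.4,"fingers":100}
  squeeze: 40

```text
clock: 0.77
position: [0.1646, 0.6026, 0.2448]
tcp_rot: [0.0, 0.55, 0.835, -0.0]
ft_force: [0.0, -0.7, 0.2]
gripper_width: 0.0854
```

carry_out:
  series:
    - {"x":-0.038,"y":0.0155,"z":0}
    - {"x":-0.038,"y":0.0155,"z":0}
    - {"x":-0.038,"y":0.0155,"z":0}
    - {"x":-0.038,"y":0.0155,"z":0}
    - {"x":-0.038,"y":0.0155,"z":0}
    - {"x":-0.038,"y":0.0155,"z":0}
    - {"x":-0.038,"y":0.0155,"z":0}
    - {"x":-0.038,"y":0.0155,"z":0}

```text
validation failed for argument at $.se...
```

carry_out:
  series:
    - {"x":-0.04,"y":-0.005,"z":0}
    - {"x":-0.04,"y":-0.005,"z":0}
    - {"x":-0.04,"y":-0.005,"z":0}
    - {"x":-0.04,"y":-0.005,"z":0}
    - {"x":-0.04,"y":-0.005,"z":0}
    - {"x":-0.04,"y":-0.005,"z":0}
    - {"x":-0.04,"y":-0.005,"z":0}
    - {"x":-0.04,"y":-0.005,"z":0}

```text
validation failed for argument at $.se...
```

carry_out:
  series:
    - {"x":-0.038,"y":0.0155,"z":0,"rx":0,"ry":0,"rz":0,"fingers":100}
    - {"x":-0.038,"y":0.0155,"z":0,"rx":0,"ry":0,"rz":0,"fingers":100}
    - {"x":-0.038,"y":0.0155,"z":0,"rx":0,"ry":0,"rz":0,"fingers":100}
    - {"x":-0.038,"y":0.0155,"z":0,"rx":0,"ry":0,"rz":0,"fingers":100}
    - {"x":-0.038,"y":0.0155,"z":0,"rx":0,"ry":0,"rz":0,"fingers":100}
    - {"x":-0.038,"y":0.0155,"z":0,"rx":0,"ry":0,"rz":0,"fingers":100}
    - {"x":-0.038,"y":0.0155,"z":0,"rx":0,"ry":0,"rz":0,"fingers":100}
    - {"x":-0.038,"y":0.0155,"z":0,"rx":0,"ry":0,"rz":0,"fingers":100}

```text
clock: 1.43
position: [0.4007, 0.3719, 0.2451]
tcp_rot: [-0.0, 0.548, 0.836, -0.0]
ft_force: [-0.2, 0.4, 0.1]
gripper_width: 0.0852
```

carry_out:
  series:
    - {"x":-0.04,"y":-0.005,"z":0,"rx":0,"ry":0,"rz":0,"fingers":100}
    - {"x":-0.04,"y":-0.005,"z":0,"rx":0,"ry":0,"rz":0,"fingers":100}
    - {"x":-0.04,"y":-0.005,"z":0,"rx":0,"ry":0,"rz":0,"fingers":100}
    - {"x":-0.04,"y":-0.005,"z":0,"rx":0,"ry":0,"rz":0,"fingers":100}
    - {"x":-0.04,"y":-0.005,"z":0,"rx":0,"ry":0,"rz":0,"fingers":100}
    - {"x":-0.04,"y":-0.005,"z":0,"rx":0,"ry":0,"rz":0,"fingers":100}
    - {"x":-0.04,"y":-0.005,"z":0,"rx":0,"ry":0,"rz":0,"fingers":100}
    - {"x":-0.04,"y":-0.005,"z":0,"rx":0,"ry":0,"rz":0,"fingers":100}

```text
clock: 2.1
position: [0.4907, 0.0623, 0.2451]
tcp_rot: [-0.0, 0.548, 0.836, -0.0]
ft_force: [1.4, -0.2, -0.2]
gripper_width: 0.0851
```

carry_out:
  series:
    - {"x":-0.0338,"y":-0.0151,"z":0,"rx":0,"ry":0,"rz":0,"fingers":100}
    - {"x":-0.0338,"y":-0.0151,"z":0,"rx":0,"ry":0,"rz":0,"fingers":100}
    - {"x":-0.0338,"y":-0.0151,"z":0,"rx":0,"ry":0,"rz":0,"fingers":100}
    - {"x":-0.0338,"y":-0.0151,"z":0,"rx":0,"ry":0,"rz":0,"fingers":100}
    - {"x":-0.0338,"y":-0.0151,"z":0,"rx":0,"ry":0,"rz":0,"fingers":100}
    - {"x":-0.0338,"y":-0.0151,"z":0,"rx":0,"ry":0,"rz":0,"fingers":100}
    - {"x":-0.0338,"y":-0.0151,"z":0,"rx":0,"ry":0,"rz":0,"fingers":100}
    - {"x":-0.0338,"y":-0.0151,"z":0,"rx":0,"ry":0,"rz":0,"fingers":100}

```text
clock: 2.77
position: [0.4872, -0.2336, 0.245]
tcp_rot: [-0.0, 0.548, 0.836, 0.0]
ft_force: [-0.2, -0.6, 0.4]
gripper_width: 0.0857
```

```bash
python3 - <<'E'
from h import *
s=readout.get_state();print(s["position"],s["tcp_rot"],s["joints"])
im=eyes.grab_frame("side")[:,:,::-1]
cv2.imwrite("pics/s1.png",cv2.resize(im[40:190,310:460],None,fx=4,fy=4,interpolation=cv2.INTER_CUBIC))
E
```

```text
[ 0.48724396 -0.23362793  0.24501126] [-4.13586357e-04  5.48207206e-01  8.36342447e-01  1.40850039e-05] [ 0.40283303  0.5753655  -0.06604489  1.82579851  0.05279124  0.74291797
  0.71883016]
```

View pics/s1.png

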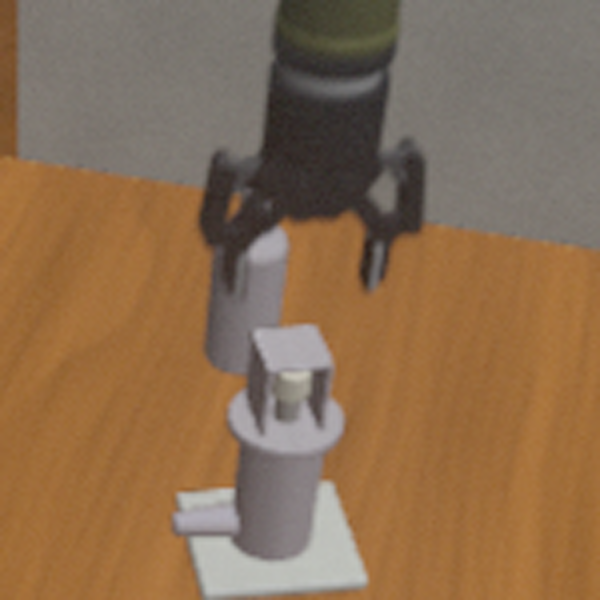

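carry_out:
  series:
    - {"x":0,"y":0,"z":0.018,"rx":0,"ry":0,"rz":0,"fingers":100}
    - {"x":0,"y":0,"z":0.018,"rx":0,"ry":0,"rz":0,"fingers":100}
    - {"x":0,"y":0,"z":0.018,"rx":0,"ry":0,"rz":0,"fingers":100}
    - {"x":0,"y":0,"z":0.018,"rx":0,"ry":0,"rz":0,"fingers":100}
    - {"x":0,"y":0,"z":0,"rx":0,"ry":0,"rz":0,"fingers":100}

```text
clock: 3.23
position: [0.4856, -0.2307, 0.1702]
tcp_rot: [-0.003, 0.548, 0.836, -0.001]
ft_force: [-0.6, 0.1, -0.7]
gripper_width: 0.0854
```

```bash
python3 - <<'E'
from h import *
im=eyes.grab_frame("side")[:,:,::-1]
cv2.imwrite("pics/s2.png",cv2.resize(im[90:170,340:430],None,fx=7,fy=7,interpolation=cv2.INTER_CUBIC))
E
```

```text
(no output)
```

View pics/s2.png

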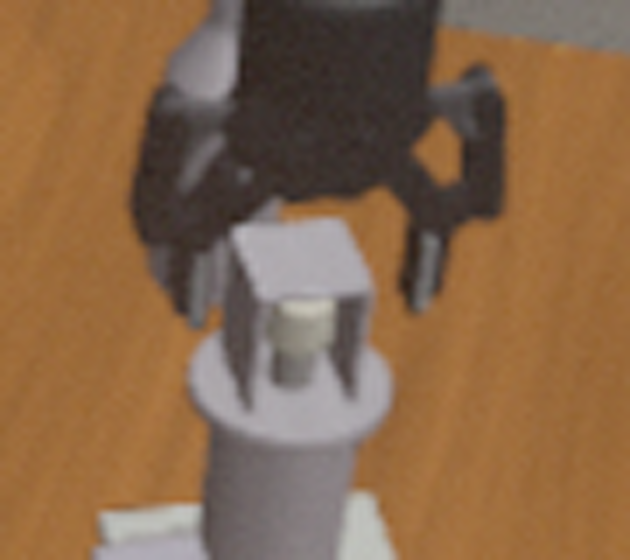

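carry_out:
  series:
    - {"x":0,"y":0,"z":0,"rx":0,"ry":0,"rz":0,"fingers":70}
    - {"x":0,"y":0,"z":0,"rx":0,"ry":0,"rz":0,"fingers":65}
    - {"x":0,"y":0,"z":0,"rx":0,"ry":0,"rz":0,"fingers":60}
    - {"x":0,"y":0,"z":0,"rx":0,"ry":0,"rz":0,"fingers":55}
    - {"x":0,"y":0,"z":0,"rx":0,"ry":0,"rz":0,"fingers":50}
    - {"x":0,"y":0,"z":0,"rx":0,"ry":0,"rz":0,"fingers":45}
    - {"x":0,"y":0,"z":0,"rx":0,"ry":0,"rz":0,"fingers":45}
    - {"x":0,"y":0,"z":0,"rx":0,"ry":0,"rz":0,"fingers":45}
  squeeze: 30

```text
clock: 3.95
position: [0.4883, -0.2322, 0.1745]
tcp_rot: [0.001, 0.548, 0.836, 0.0]
ft_force: [-2.0, 0.6, 5.8]
gripper_width: 0.0476
```

carry_out:
  series:
    - {"x":0,"y":0,"z":0,"rx":0,"ry":0,"rz":0,"fingers":40}
    - {"x":0,"y":0,"z":0,"rx":0,"ry":0,"rz":0,"fingers":40}

```text
clock: 4.12
position: [0.4883, -0.2321, 0.1744]
tcp_rot: [0.001, 0.548, 0.836, 0.0]
ft_force: [-0.6, 0.7, 6.6]
gripper_width: 0.0477
```

```bash
python3 - <<'E'
from h import *
s=readout.get_state();print(s["position"],s["tcp_rot"],s["gripper_width"],s["ft_force"])
im=eyes.grab_frame("side")[:,:,::-1]
cv2.imwrite("pics/s3.png",cv2.resize(im[90:170,340:430],None,fx=7,fy=7,interpolation=cv2.INTER_CUBIC))
E
```

```text
[ 0.48831637 -0.23214364  0.17444976] [8.64152058e-04 5.48152541e-01 8.36377924e-01 1.19047393e-04] 0.047710626003720995 [-0.60040124  0.71954382  6.58116778]
```

View pics/s3.png

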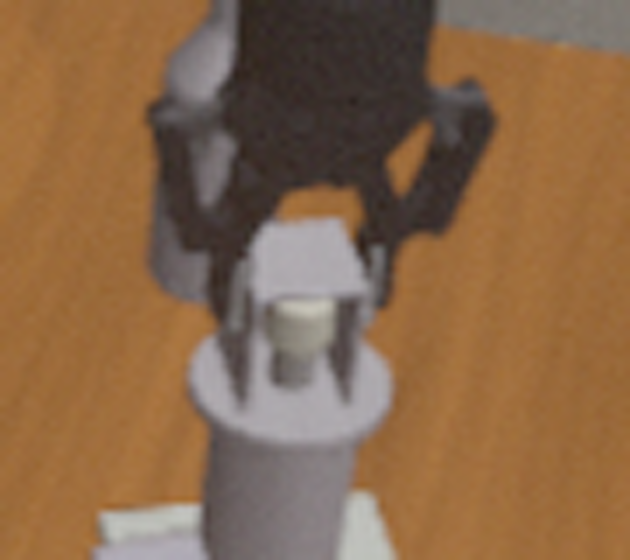

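The guard is gripped at 47.7 mm. The pads sit on both outer legs, clear of the knob.

carry_out:
  series:
    - {"x":0,"y":0,"z":-0.006,"rx":0,"ry":0,"rz":0,"fingers":40}
    - {"x":0,"y":0,"z":-0.012,"rx":0,"ry":0,"rz":0,"fingers":40}
    - {"x":0,"y":0,"z":-0.015,"rx":0,"ry":0,"rz":0,"fingers":40}
    - {"x":0,"y":0,"z":-0.015,"rx":0,"ry":0,"rz":0,"fingers":40}
    - {"x":0,"y":0,"z":-0.015,"rx":0,"ry":0,"rz":0,"fingers":40}
    - {"x":0,"y":0,"z":-0.015,"rx":0,"ry":0,"rz":0,"fingers":40}
    - {"x":0,"y":0,"z":-0.012,"rx":0,"ry":0,"rz":0,"fingers":40}
    - {"x":0,"y":0,"z":0,"rx":0,"ry":0,"rz":0,"fingers":40}
  squeeze: 40

```text
clock: 4.83
position: [0.4892, -0.2324, 0.2658]
tcp_rot: [0.002, 0.548, 0.836, 0.001]
ft_force: [-0.0, 0.2, -1.8]
gripper_width: 0.0472
```

```bash
python3 - <<'E'
from h import *
for n,sl in(("side",np.s_[40:190,310:460]),("top",np.s_[180:280,340:460])):
  im=eyes.grab_frame(n)[:,:,::-1]
  cv2.imwrite(f"pics/{n}4.png",cv2.resize(im[sl],None,fx=4,fy=4,interpolation=cv2.INTER_CUBIC))
s=readout.get_state();print(s["position"],s["ft_force"])
E
```

```text
[ 0.48781091 -0.23184195  0.26343302] [-0.73501288  0.37366979 -1.45327467]
```

View pics/side4.png

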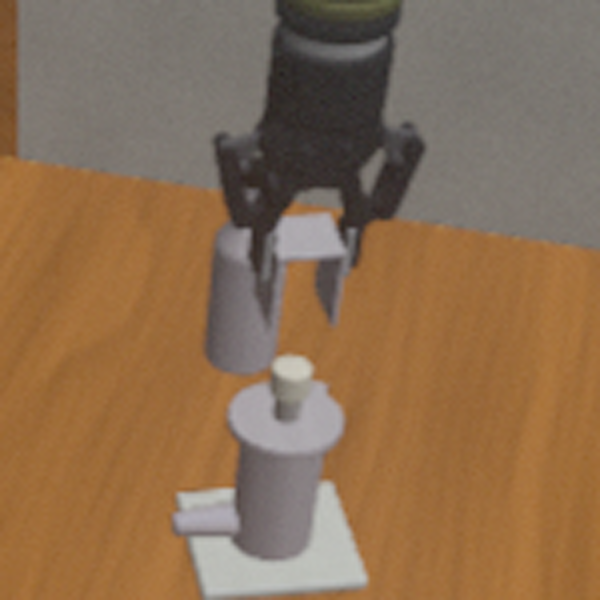

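The guard is off and held, and the plunger is still home. I'll carry it to the rail.

carry_out:
  series:
    - {"x":0.015,"y":0.0076,"z":0,"rx":0,"ry":0,"rz":0,"fingers":40}
    - {"x":0.031,"y":0.0158,"z":0,"rx":0,"ry":0,"rz":0,"fingers":40}
    - {"x":0.031,"y":0.0158,"z":0,"rx":0,"ry":0,"rz":0,"fingers":40}
    - {"x":0.031,"y":0.0158,"z":0,"rx":0,"ry":0,"rz":0,"fingers":40}
    - {"x":0.031,"y":0.0158,"z":0,"rx":0,"ry":0,"rz":0,"fingers":40}
    - {"x":0.031,"y":0.0158,"z":0,"rx":0,"ry":0,"rz":0,"fingers":40}
    - {"x":0.031,"y":0.0158,"z":0,"rx":0,"ry":0,"rz":0,"fingers":40}
    - {"x":0.031,"y":0.0158,"z":0,"rx":0,"ry":0,"rz":0,"fingers":40}

```text
clock: 5.6
position: [0.5027, 0.0296, 0.2622]
tcp_rot: [-0.001, 0.548, 0.836, -0.001]
ft_force: [1.2, -0.8, -1.6]
gripper_width: 0.0475
```

carry_out:
  series:
    - {"x":0.031,"y":0.0158,"z":0,"rx":0,"ry":0,"rz":0,"fingers":40}
    - {"x":0.031,"y":0.0158,"z":0,"rx":0,"ry":0,"rz":0,"fingers":40}
    - {"x":0.031,"y":0.0158,"z":0,"rx":0,"ry":0,"rz":0,"fingers":40}
    - {"x":0.031,"y":0.0158,"z":0,"rx":0,"ry":0,"rz":0,"fingers":40}
    - {"x":0.015,"y":0.0076,"z":0,"rx":0,"ry":0,"rz":0,"fingers":40}
    - {"x":0,"y":0,"z":0,"rx":0,"ry":0,"rz":5,"fingers":40}
    - {"x":0,"y":0,"z":0,"rx":0,"ry":0,"rz":6,"fingers":40}
    - {"x":0,"y":0,"z":0,"rx":0,"ry":0,"rz":6,"fingers":40}

```text
clock: 6.27
position: [0.5122, 0.184, 0.2619]
tcp_rot: [-0.001, 0.667, 0.745, -0.001]
ft_force: [0.9, -0.0, -1.2]
gripper_width: 0.047
```

carry_out:
  series:
    - {"x":0,"y":0,"z":0,"rx":0,"ry":0,"rz":6,"fingers":40}
    - {"x":0,"y":0,"z":0,"rx":0,"ry":0,"rz":6,"fingers":40}
    - {"x":0,"y":0,"z":0,"rx":0,"ry":0,"rz":6,"fingers":40}
    - {"x":0,"y":0,"z":0,"rx":0,"ry":0,"rz":6,"fingers":40}
    - {"x":0,"y":0,"z":0,"rx":0,"ry":0,"rz":4.2,"fingers":40}
    - {"x":0,"y":0,"z":0,"rx":0,"ry":0,"rz":0,"fingers":40}
    - {"x":0,"y":0,"z":0,"rx":0,"ry":0,"rz":0,"fingers":40}

```text
clock: 6.85
position: [0.5125, 0.1836, 0.2623]
tcp_rot: [-0.0, 0.827, 0.562, -0.001]
ft_force: [-1.0, 0.5, -1.3]
gripper_width: 0.0475
```

```bash
python3 - <<'E'
from h import *
for n,sl in(("side",np.s_[170:330,270:430]),("top",np.s_[150:270,200:320])):
  im=eyes.grab_frame(n)[:,:,::-1]
  cv2.imwrite(f"pics/{n}5.png",cv2.resize(im[sl],None,fx=3.7,fy=3.7,interpolation=cv2.INTER_CUBIC))
s=readout.get_state();print(s["position"],s["ft_force"],s["tcp_rot"],s["gripper_width"])
E
```

```text
[0.51279885 0.18361248 0.26273763] [ 0.07109523  0.5539446  -1.59931447] [-1.40806425e-04  8.26976837e-01  5.62235721e-01 -5.34029161e-04] 0.04777977096356844
```

View pics/side5.png

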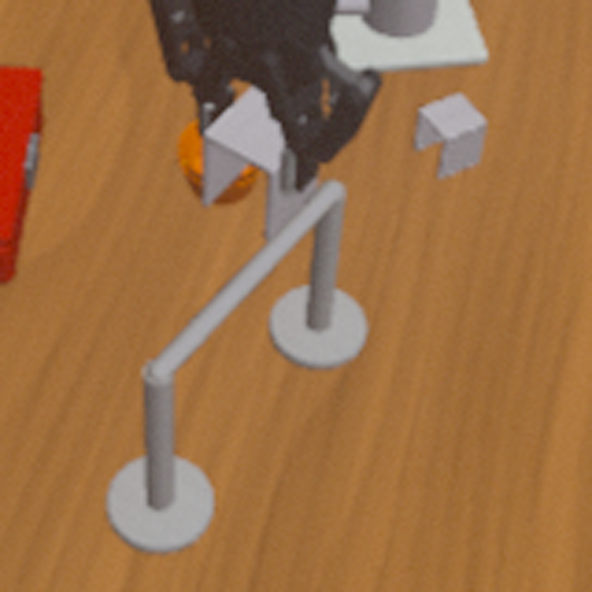

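View pics/top5.png

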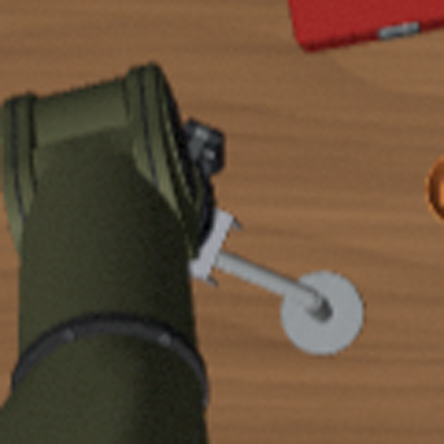

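carry_out:
  series:
    - {"x":0,"y":0,"z":0.01,"rx":0,"ry":0,"rz":0,"fingers":40}
    - {"x":0,"y":0,"z":0.015,"rx":0,"ry":0,"rz":0,"fingers":40}
    - {"x":0,"y":0,"z":0.015,"rx":0,"ry":0,"rz":0,"fingers":40}
    - {"x":0,"y":0,"z":0.01,"rx":0,"ry":0,"rz":0,"fingers":40}
    - {"x":0,"y":0,"z":0,"rx":0,"ry":0,"rz":0,"fingers":40}

```text
clock: 7.37
position: [0.5115, 0.1832, 0.2108]
tcp_rot: [-0.001, 0.827, 0.562, -0.002]
ft_force: [0.2, 0.6, -1.5]
gripper_width: 0.0477
```

```bash
python3 - <<'E'
from h import *
for n,sl in(("side",np.s_[170:330,270:430]),):
  im=eyes.grab_frame(n)[:,:,::-1]
  cv2.imwrite(f"pics/{n}6.png",cv2.resize(im[sl],None,fx=3.7,fy=3.7,interpolation=cv2.INTER_CUBIC))
s=readout.get_state();print(s["position"],s["ft_force"])
E
```

```text
[0.51232517 0.18335726 0.21203684] [-0.26687659  0.47320754 -1.64852988]
```

View pics/side6.png

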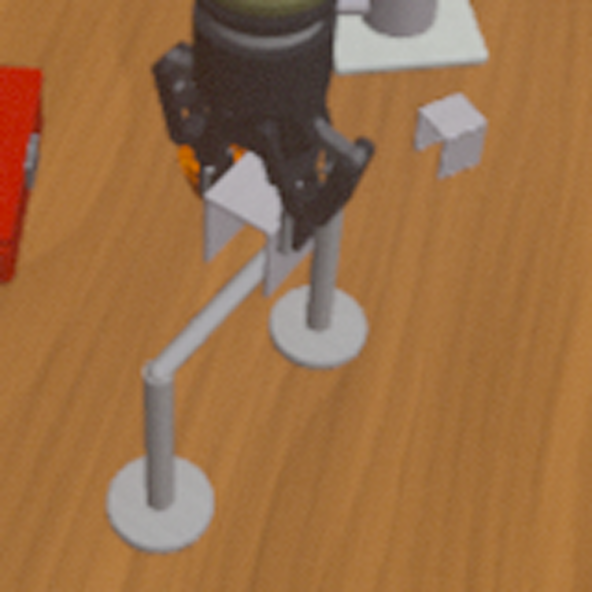

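```bash
python3 - <<'E'
from h import *
im=eyes.grab_frame("side")[:,:,::-1]
x0,y0=300,200;f=9
im=cv2.resize(im[y0:y0+62,x0:x0+72],None,fx=f,fy=f,interpolation=cv2.INTER_CUBIC)
s=readout.get_state();p=s["position"];r=R.from_quat(s["tcp_rot"],scalar_first=True).as_matrix();Y=r[:,1];X=r[:,0];print(X,Y)
zb=p[2]-.0444
# predicted guard corners (blue=bottom,red=top) 
for zz,c in((zb,(255,0,0)),(zb+.06,(0,0,255))):
  for a in(-.024,.024):
    for b in(-.025,.025):
      q=proj("side",np.r_[(p+Y*a+X*b)[:2],zz]); cv2.circle(im,tuple(int(v) for v in (q-[x0,y0]+.5)*f),4,c,-1)
for y in np.linspace(.1,.265,12):
  q=proj("side",[.513+(y-.185)*.398,y,.15]);cv2.circle(im,tuple(int(v) for v in (q-[x0,y0]+.5)*f),3,(0,255,0),-1)
cv2.imwrite("pics/ov.png",im)
E
```

```text
[ 3.69416615e-01  9.29263737e-01 -5.20425461e-04] [ 9.29263598e-01 -3.69416883e-01 -5.76187912e-04]
```

View pics/ov.png

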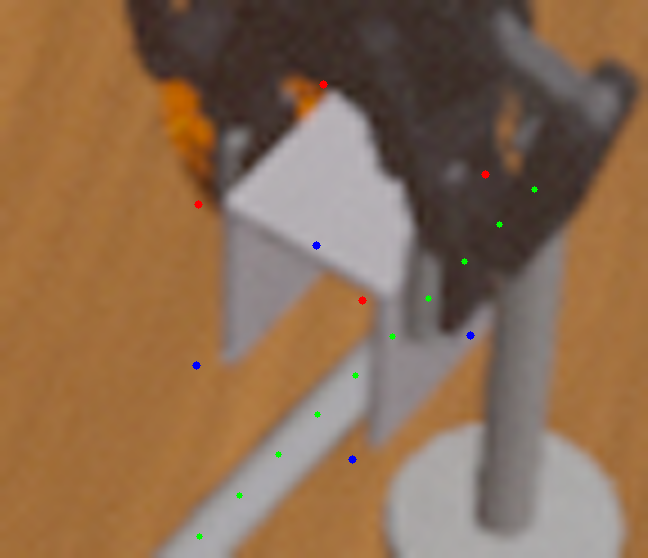

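carry_out:
  series:
    - {"x":0,"y":0.003,"z":0,"rx":0,"ry":0,"rz":0,"fingers":40}
    - {"x":0,"y":0,"z":0.01,"rx":0,"ry":0,"rz":0,"fingers":40}
    - {"x":0,"y":0,"z":0.012,"rx":0,"ry":0,"rz":0,"fingers":40}
    - {"x":0,"y":0,"z":0.012,"rx":0,"ry":0,"rz":0,"fingers":40}
    - {"x":0,"y":0,"z":0.012,"rx":0,"ry":0,"rz":0,"fingers":40}
    - {"x":0,"y":0,"z":0.01,"rx":0,"ry":0,"rz":0,"fingers":40}
    - {"x":0,"y":0,"z":0.004,"rx":0,"ry":0,"rz":0,"fingers":40}
    - {"x":0,"y":0,"z":0,"rx":0,"ry":0,"rz":0,"fingers":40}

```text
clock: 8.13
position: [0.5155, 0.1824, 0.1524]
tcp_rot: [-0.0, 0.828, 0.561, -0.001]
ft_force: [0.3, 0.1, -1.3]
gripper_width: 0.0474
```

```bash
python3 - <<'E'
from h import *
for n,sl in(("side",np.s_[190:280,290:390]),):
  im=eyes.grab_frame(n)[:,:,::-1]
  cv2.imwrite(f"pics/{n}7.png",cv2.resize(im[sl],None,fx=6,fy=6,interpolation=cv2.INTER_CUBIC))
s=readout.get_state();print(s["position"],s["ft_force"])
E
```

```text
[0.51595199 0.18253077 0.15303838] [-0.74623811  0.40045051 -1.30202562]
```

View pics/side7.png

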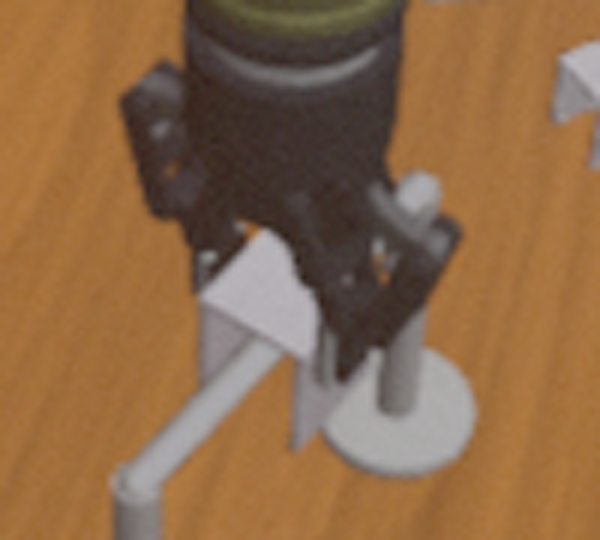

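The guard is astride the bar and still above it. I'll lower it to contact.

carry_out:
  series:
    - {"x":0,"y":0,"z":0.004,"rx":0,"ry":0,"rz":0,"fingers":40}
    - {"x":0,"y":0,"z":0.003,"rx":0,"ry":0,"rz":0,"fingers":40}
    - {"x":0,"y":0,"z":0,"rx":0,"ry":0,"rz":0,"fingers":40}

```text
clock: 8.43
position: [0.5159, 0.1826, 0.1461]
tcp_rot: [-0.0, 0.827, 0.562, -0.0]
ft_force: [-0.9, 0.3, -1.2]
gripper_width: 0.0475
```

carry_out:
  series:
    - {"x":0,"y":0,"z":0.0015,"rx":0,"ry":0,"rz":0,"fingers":40}
    - {"x":0,"y":0,"z":0.001,"rx":0,"ry":0,"rz":0,"fingers":40}
    - {"x":0,"y":0,"z":0,"rx":0,"ry":0,"rz":0,"fingers":40}

```text
clock: 8.68
position: [0.5161, 0.1827, 0.1454]
tcp_rot: [-0.0, 0.828, 0.561, 0.001]
ft_force: [-2.6, -0.4, 11.3]
gripper_width: 0.0472
```

carry_out:
  series:
    - {"x":0,"y":0,"z":-0.001,"rx":0,"ry":0,"rz":0,"fingers":60}
    - {"x":0,"y":0,"z":0,"rx":0,"ry":0,"rz":0,"fingers":70}
    - {"x":0,"y":0,"z":0,"rx":0,"ry":0,"rz":0,"fingers":85}
    - {"x":0,"y":0,"z":0,"rx":0,"ry":0,"rz":0,"fingers":100}
    - {"x":0,"y":0,"z":0,"rx":0,"ry":0,"rz":0,"fingers":100}
    - {"x":0,"y":0,"z":0,"rx":0,"ry":0,"rz":0,"fingers":100}
    - {"x":0,"y":0,"z":0,"rx":0,"ry":0,"rz":0,"fingers":100}
    - {"x":0,"y":0,"z":0,"rx":0,"ry":0,"rz":0,"fingers":100}

```text
clock: 9.35
position: [0.5159, 0.1826, 0.1447]
tcp_rot: [-0.0, 0.827, 0.562, -0.0]
ft_force: [0.3, -0.4, -0.1]
gripper_width: 0.0853
```

```bash
python3 - <<'E'
from h import *
for n,sl in(("side",np.s_[190:280,290:390]),):
  im=eyes.grab_frame(n)[:,:,::-1]
  cv2.imwrite(f"pics/{n}8.png",cv2.resize(im[sl],None,fx=6,fy=6,interpolation=cv2.INTER_CUBIC))
s=readout.get_state();print(s["position"],s["ft_force"],s["gripper_width"])
E
```

```text
[0.51592536 0.18259253 0.14471358] [ 0.20126888  0.31964878 -0.41197462] 0.08584887657646013
```

View pics/side8.png

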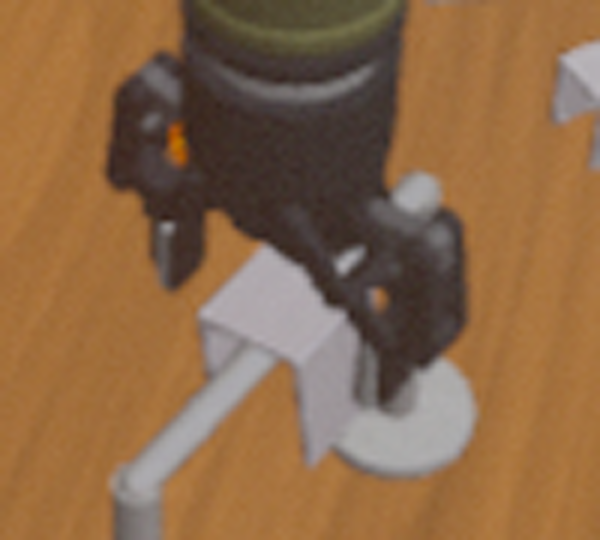

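carry_out:
  series:
    - {"x":0,"y":0,"z":-0.006,"rx":0,"ry":0,"rz":0,"fingers":100}
    - {"x":0,"y":0,"z":-0.01,"rx":0,"ry":0,"rz":0,"fingers":100}
    - {"x":0,"y":0,"z":-0.012,"rx":0,"ry":0,"rz":0,"fingers":100}
    - {"x":0,"y":0,"z":-0.015,"rx":0,"ry":0,"rz":0,"fingers":100}
    - {"x":0,"y":0,"z":-0.02,"rx":0,"ry":0,"rz":0,"fingers":100}
    - {"x":0,"y":0,"z":-0.02,"rx":0,"ry":0,"rz":0,"fingers":100}
    - {"x":0,"y":0,"z":-0.02,"rx":0,"ry":0,"rz":0,"fingers":100}
    - {"x":0,"y":0,"z":0,"rx":0,"ry":0,"rz":0,"fingers":100}

```text
clock: 10.07
position: [0.5184, 0.1831, 0.2524]
tcp_rot: [0.001, 0.828, 0.561, 0.004]
ft_force: [1.0, 0.4, 1.5]
gripper_width: 0.085
```

```bash
python3 - <<'E'
from h import *
for n,sl in(("side",np.s_[190:280,290:390]),):
  im=eyes.grab_frame(n)[:,:,::-1]
  cv2.imwrite(f"pics/{n}9.png",cv2.resize(im[sl],None,fx=6,fy=6,interpolation=cv2.INTER_CUBIC))
s=readout.get_state();print(s["position"],s["ft_force"],s["tcp_rot"])
E
```

```text
[0.51740707 0.1829688  0.25056033] [-0.13225631  0.77844116 -0.29202782] [5.58414685e-04 8.27542919e-01 5.61395269e-01 2.78521363e-03]
```

View pics/side9.png

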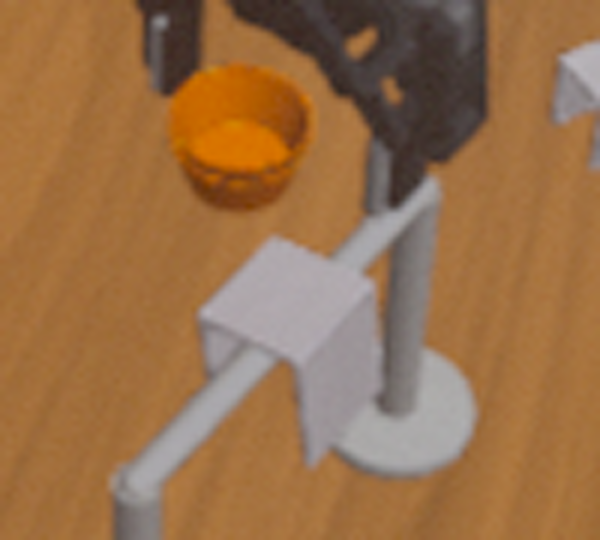

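The guard hangs astride the bar, near mid, with nothing touching it. Now I'll locate the bare knob.

```bash
python3 - <<'E'
from h import *
a=eyes.grab_frame("side")[:,:,::-1];b=eyes.grab_frame("top")[:,:,::-1]
a=cv2.resize(a[120:180,355:415],None,fx=10,fy=10,interpolation=cv2.INTER_CUBIC);b=cv2.resize(b[205:255,378:428],None,fx=11,fy=11,interpolation=cv2.INTER_CUBIC)
cv2.imwrite("pics/ks.png",a);cv2.imwrite("pics/kt.png",cv2.convertScaleAbs(b,alpha=2,beta=-130))
E
```

```text
(no output)
```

View pics/ks.png

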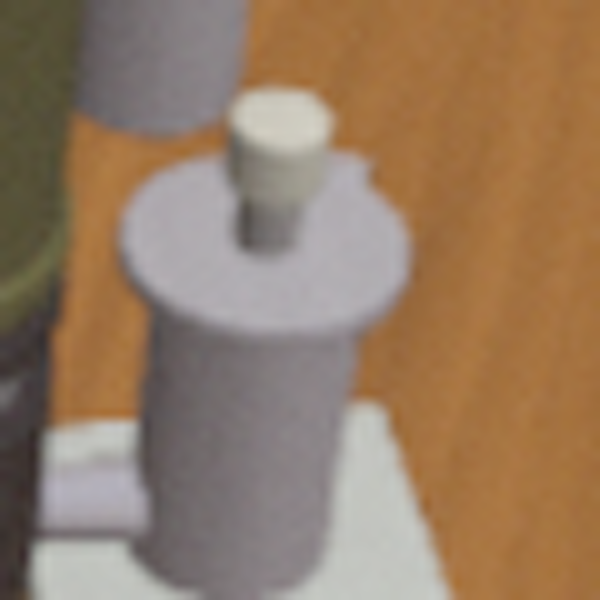

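View pics/kt.png

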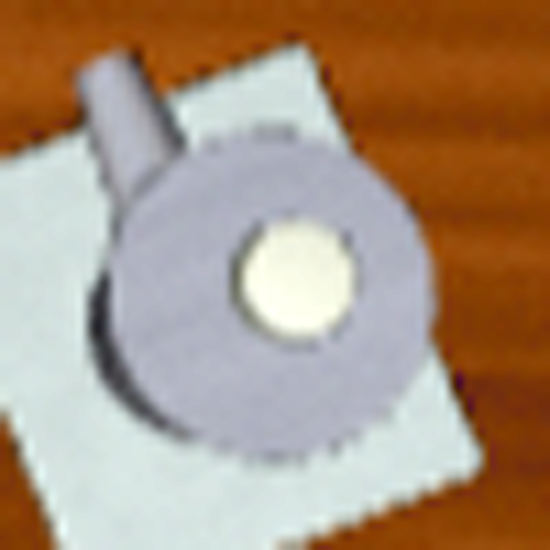

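```bash
python3 - <<'E'
from h import *
np.set_printoptions(precision=4,suppress=True)
t=(378+299.5/11-.5,205+280.5/11-.5);s=(355+281.5/10-.5,120+122/10-.5)
for off in(0,.5):
  T=(t[0]+off,t[1]+off);S=(s[0]+off,s[1]+off)
  print(onz("top",T,.174),onz("side",S,.174),tri(S,T))
E
```

```text
[ 0.4891 -0.2359  0.174 ] [ 0.4853 -0.2327  0.174 ] (array([ 0.4875, -0.2363,  0.1714]), np.float64(0.0036433169141429516))
[ 0.4878 -0.2372  0.174 ] [ 0.4835 -0.2307  0.174 ] (array([ 0.4863, -0.2382,  0.1687]), np.float64(0.003984251598369798))
```

carry_out:
  series:
    - {"x":-0.015,"y":0.005,"z":0,"rx":0,"ry":0,"rz":0,"fingers":100}
    - {"x":-0.0306,"y":0.0098,"z":0,"rx":0,"ry":0,"rz":0,"fingers":100}
    - {"x":-0.0306,"y":0.0098,"z":0,"rx":0,"ry":0,"rz":0,"fingers":100}
    - {"x":-0.0306,"y":0.0098,"z":0,"rx":0,"ry":0,"rz":0,"fingers":100}
    - {"x":-0.0306,"y":0.0098,"z":0,"rx":0,"ry":0,"rz":0,"fingers":100}
    - {"x":-0.0306,"y":0.0098,"z":0,"rx":0,"ry":0,"rz":0,"fingers":100}
    - {"x":-0.0306,"y":0.0098,"z":0,"rx":0,"ry":0,"rz":0,"fingers":100}
    - {"x":-0.0306,"y":0.0098,"z":0,"rx":0,"ry":0,"rz":0,"fingers":100}

```text
clock: 10.88
position: [0.4985, -0.0589, 0.2468]
tcp_rot: [-0.001, 0.827, 0.562, -0.001]
ft_force: [1.0, -0.6, -0.9]
gripper_width: 0.085
```

carry_out:
  series:
    - {"x":-0.0306,"y":0.0098,"z":0,"rx":0,"ry":0,"rz":0,"fingers":100}
    - {"x":-0.0306,"y":0.0098,"z":0,"rx":0,"ry":0,"rz":0,"fingers":100}
    - {"x":-0.0306,"y":0.0098,"z":0,"rx":0,"ry":0,"rz":0,"fingers":100}
    - {"x":-0.0306,"y":0.0098,"z":0,"rx":0,"ry":0,"rz":0,"fingers":100}
    - {"x":-0.0306,"y":0.0098,"z":0,"rx":0,"ry":0,"rz":0,"fingers":100}
    - {"x":-0.015,"y":0.005,"z":0,"rx":0,"ry":0,"rz":0,"fingers":100}
    - {"x":0,"y":0,"z":0,"rx":0,"ry":0,"rz":0,"fingers":100}
    - {"x":0,"y":0,"z":0,"rx":0,"ry":0,"rz":0,"fingers":100}

```text
clock: 11.55
position: [0.4868, -0.2341, 0.2467]
tcp_rot: [-0.001, 0.828, 0.561, -0.001]
ft_force: [0.0, 0.8, 0.0]
gripper_width: 0.0855
```

```bash
python3 - <<'E'
from h import *
im=eyes.grab_frame("side")[:,:,::-1]
cv2.imwrite("pics/s10.png",cv2.resize(im[60:170,330:440],None,fx=5,fy=5,interpolation=cv2.INTER_CUBIC))
s=readout.get_state();print(s["position"],s["ft_force"],s["tcp_rot"])
E
```

```text
[ 0.48725247 -0.23260549  0.24683337] [-0.17593328 -0.86607156 -0.82366432] [-1.28718523e-03  8.27440187e-01  5.61552331e-01 -2.45330043e-04]
```

View pics/s10.png

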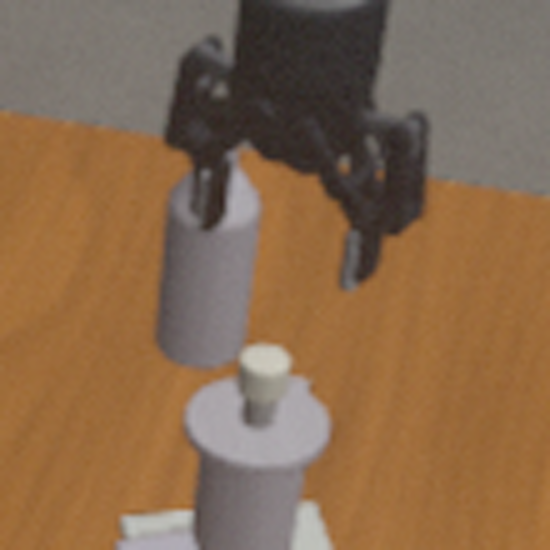

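carry_out:
  series:
    - {"x":0,"y":0,"z":0.01,"rx":0,"ry":0,"rz":0,"fingers":100}
    - {"x":0,"y":0,"z":0.018,"rx":0,"ry":0,"rz":0,"fingers":100}
    - {"x":0,"y":0,"z":0.018,"rx":0,"ry":0,"rz":0,"fingers":100}
    - {"x":0,"y":0,"z":0.018,"rx":0,"ry":0,"rz":0,"fingers":100}
    - {"x":0,"y":0,"z":0.015,"rx":0,"ry":0,"rz":0,"fingers":100}
    - {"x":0,"y":0,"z":0.01,"rx":0,"ry":0,"rz":0,"fingers":100}
    - {"x":0,"y":0,"z":0,"rx":0,"ry":0,"rz":0,"fingers":80}
    - {"x":0,"y":0,"z":0,"rx":0,"ry":0,"rz":0,"fingers":65}
  squeeze: 20

```text
clock: 12.27
position: [0.4878, -0.2325, 0.1585]
tcp_rot: [-0.001, 0.827, 0.562, -0.0]
ft_force: [0.1, -0.6, 0.5]
gripper_width: 0.0639
```

```bash
python3 - <<'E'
from h import *
im=eyes.grab_frame("side")[:,:,::-1]
cv2.imwrite("pics/s11.png",cv2.resize(im[90:160,345:425],None,fx=7,fy=7,interpolation=cv2.INTER_CUBIC))
s=readout.get_state();print(s["position"],s["ft_force"],s["tcp_rot"],s["gripper_width"])
E
```

```text
[ 0.48822181 -0.2330036   0.15916363] [-0.31489671 -0.54981172  0.29644509] [5.37708093e-05 8.27175399e-01 5.61943755e-01 2.69136752e-04] 0.0567981839266056
```

View pics/s11.png

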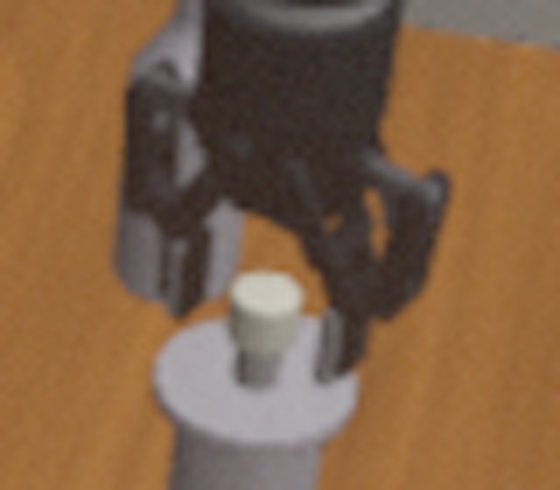

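carry_out:
  series:
    - {"x":0,"y":0,"z":0,"rx":0,"ry":0,"rz":0,"fingers":50}
    - {"x":0,"y":0,"z":0,"rx":0,"ry":0,"rz":0,"fingers":45}
    - {"x":0,"y":0,"z":0,"rx":0,"ry":0,"rz":0,"fingers":42}
    - {"x":0,"y":0,"z":0,"rx":0,"ry":0,"rz":0,"fingers":40}
    - {"x":0,"y":0,"z":0,"rx":0,"ry":0,"rz":0,"fingers":39}

```text
clock: 12.73
position: [0.4879, -0.2337, 0.1591]
tcp_rot: [0.0, 0.828, 0.561, 0.0]
ft_force: [1.0, 0.3, -0.5]
gripper_width: 0.0332
```

carry_out:
  series:
    - {"x":0,"y":0,"z":0,"rx":0,"ry":0,"rz":0,"fingers":37}
    - {"x":0,"y":0,"z":0,"rx":0,"ry":0,"rz":0,"fingers":36}
    - {"x":0,"y":0,"z":0,"rx":0,"ry":0,"rz":0,"fingers":35}

```text
clock: 12.98
position: [0.4879, -0.2337, 0.1588]
tcp_rot: [0.0, 0.827, 0.561, 0.0]
ft_force: [-0.4, -0.7, 1.5]
gripper_width: 0.0302
```

carry_out:
  series:
    - {"x":0,"y":0,"z":0,"rx":0,"ry":0,"rz":0,"fingers":33}
    - {"x":0,"y":0,"z":0,"rx":0,"ry":0,"rz":0,"fingers":33}

```text
clock: 13.15
position: [0.488, -0.2337, 0.1589]
tcp_rot: [0.0, 0.828, 0.561, 0.0]
ft_force: [0.4, 0.1, 1.0]
gripper_width: 0.0293
```

```bash
python3 - <<'E'
from h import *
im=eyes.grab_frame("side")[:,:,::-1]
cv2.imwrite("pics/s12.png",cv2.resize(im[90:160,345:425],None,fx=7,fy=7,interpolation=cv2.INTER_CUBIC))
s=readout.get_state();print(s["position"],s["ft_force"],s["moment"],s["gripper_width"],R.from_quat(s["tcp_rot"],scalar_first=True).inv().apply(s["ft_force"]))
E
```

```text
[ 0.48801568 -0.23376407  0.15891127] [0.01189481 0.47585871 2.0547626 ] [-0.04458118 -0.04647435  0.02216045] 0.029330897192999906 [ 0.44673561 -0.16347261 -2.05483243]
```

View pics/s12.png

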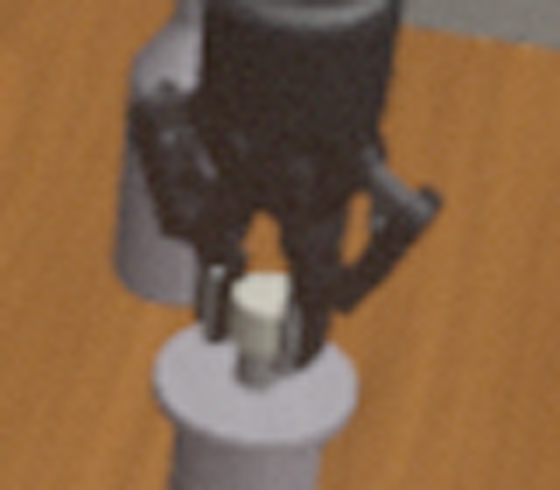

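Closed on the knob (29.3 mm), with almost no sideways force. I'll firm up the grip and draw a little.

carry_out:
  series:
    - {"x":0,"y":0,"z":0,"rx":0,"ry":0,"rz":0,"fingers":20}
    - {"x":0,"y":0,"z":0,"rx":0,"ry":0,"rz":0,"fingers":20}
    - {"x":0,"y":0,"z":0,"rx":0,"ry":0,"rz":0,"fingers":20}
  squeeze: 30

```text
clock: 13.45
position: [0.488, -0.2338, 0.159]
tcp_rot: [0.0, 0.828, 0.561, 0.0]
ft_force: [0.1, -0.4, 2.7]
gripper_width: 0.0289
```

carry_out:
  series:
    - {"x":0,"y":0,"z":-0.003,"rx":0,"ry":0,"rz":0,"fingers":20}
    - {"x":0,"y":0,"z":-0.004,"rx":0,"ry":0,"rz":0,"fingers":20}
    - {"x":0,"y":0,"z":-0.004,"rx":0,"ry":0,"rz":0,"fingers":20}
    - {"x":0,"y":0,"z":0,"rx":0,"ry":0,"rz":0,"fingers":20}
    - {"x":0,"y":0,"z":0,"rx":0,"ry":0,"rz":0,"fingers":20}

```text
clock: 13.87
position: [0.4875, -0.2335, 0.1699]
tcp_rot: [-0.0, 0.827, 0.561, -0.0]
ft_force: [0.2, -0.0, -2.7]
gripper_width: 0.0288
```

```bash
python3 - <<'E'
from h import *
im=eyes.grab_frame("side")[:,:,::-1]
cv2.imwrite("pics/s13.png",cv2.resize(im[90:160,345:425],None,fx=7,fy=7,interpolation=cv2.INTER_CUBIC))
s=readout.get_state();r=R.from_quat(s["tcp_rot"],scalar_first=True);print(s["position"],s["tcp_rot"],s["gripper_width"],r.inv().apply(s["ft_force"]),r.inv().apply(s["moment"]))
E
```

```text
[ 0.48745911 -0.2334933   0.169771  ] [-2.48198784e-04  8.27484351e-01  5.61488714e-01 -1.09216042e-04] 0.0292327652963973 [0.29836014 0.77180688 2.46502721] [-0.1121803   0.0141409  -0.02237918]
```

View pics/s13.png

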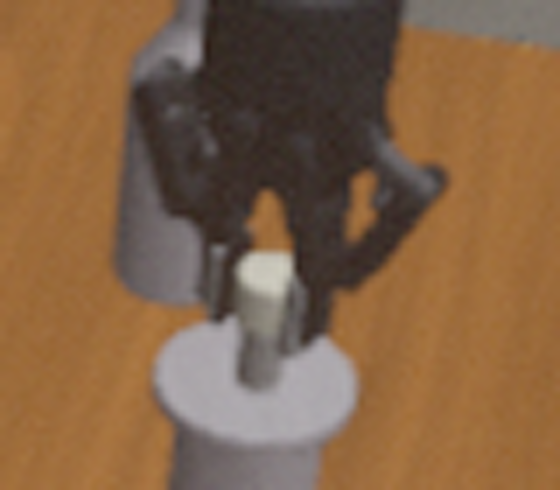

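The plunger comes up with the gripper, the load is 2.5 N (its own weight) and side force is about zero. 29 mm to go.

carry_out:
  series:
    - {"x":0,"y":0,"z":-0.004,"rx":0,"ry":0,"rz":0,"fingers":20}
    - {"x":0,"y":0,"z":-0.005,"rx":0,"ry":0,"rz":0,"fingers":20}
    - {"x":0,"y":0,"z":-0.005,"rx":0,"ry":0,"rz":0,"fingers":20}
    - {"x":0,"y":0,"z":-0.005,"rx":0,"ry":0,"rz":0,"fingers":20}
    - {"x":0,"y":0,"z":-0.005,"rx":0,"ry":0,"rz":0,"fingers":20}
    - {"x":0,"y":0,"z":-0.004,"rx":0,"ry":0,"rz":0,"fingers":20}
    - {"x":0,"y":0,"z":-0.001,"rx":0,"ry":0,"rz":0,"fingers":20}
    - {"x":0,"y":0,"z":0,"rx":0,"ry":0,"rz":0,"fingers":20}

```text
clock: 14.58
position: [0.4879, -0.2337, 0.1992]
tcp_rot: [0.0, 0.827, 0.561, 0.0]
ft_force: [-0.2, -0.4, -2.8]
gripper_width: 0.0288
```

carry_out:
  series:
    - {"x":0,"y":0,"z":0,"rx":0,"ry":0,"rz":0,"fingers":20}
    - {"x":0,"y":0,"z":0,"rx":0,"ry":0,"rz":0,"fingers":20}
    - {"x":0,"y":0,"z":0,"rx":0,"ry":0,"rz":0,"fingers":20}
    - {"x":0,"y":0,"z":0,"rx":0,"ry":0,"rz":0,"fingers":20}
    - {"x":0,"y":0,"z":0,"rx":0,"ry":0,"rz":0,"fingers":20}
    - {"x":0,"y":0,"z":0,"rx":0,"ry":0,"rz":0,"fingers":20}

```text
clock: 15.08
position: [0.4877, -0.2336, 0.1986]
tcp_rot: [-0.0, 0.828, 0.561, -0.0]
ft_force: [0.9, 0.5, -3.4]
gripper_width: 0.0292
```

```bash
python3 - <<'E'
from h import *
im=eyes.grab_frame("side")[:,:,::-1]
cv2.imwrite("pics/s14.png",cv2.resize(im[80:280,290:440],None,fx=3,fy=3,interpolation=cv2.INTER_CUBIC))
s=readout.get_state();r=R.from_quat(s["tcp_rot"],scalar_first=True);print(s["position"],s["tcp_rot"],s["gripper_width"],r.inv().apply(s["ft_force"]),r.inv().apply(s["moment"]))
E
```

```text
[ 0.48769604 -0.23365325  0.19866233] [-9.44376174e-05  8.27517636e-01  5.61439714e-01 -3.77044671e-05] 0.029253649309313023 [0.49987857 0.53154397 3.19497982] [-0.02372033  0.0462488  -0.04111797]
```

View pics/s14.png

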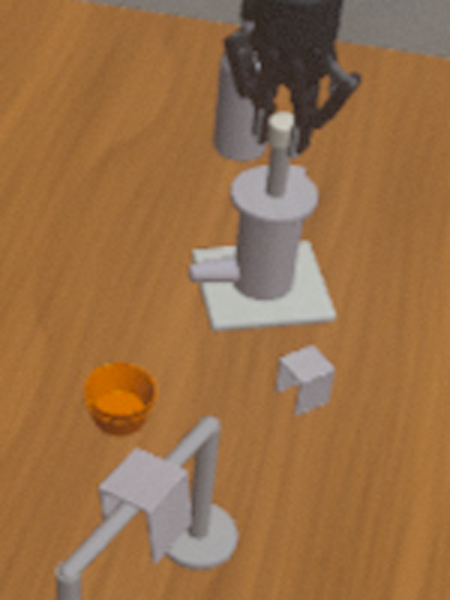

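The picture shows the knob held at crop (282,128) with the rod upright in the bore. The guard is on the bar at crop (145,490). The gripper has risen 39.7 mm from home.

```bash
python3 -c "
from plant import workorder
print(workorder.close_job())"
```

```text
the job is handed in; nothing more can be done
None
```

I lifted the guard off the plunger, hung it astride the rail bar and let go. I then gripped the plunger by its knob and drew it straight up, and handed the job in at about 15 s with it still held. No verdict was reported.

- **Plunger:** the gripper rose 39.7 mm from home (0.1590 to 0.1987 m) and was closed on the knob at 29.3 mm. The load was about 3 N, roughly the plunger's own weight, with sideways force under 1 N and the tool vertical.
- **Guard:** the last picture shows it hanging free on the bar, well away from the fingers. It may be tilted slightly; I did not measure its final position in numbers.
- **Bystanders:** the muffin cups and the bottle looked undisturbed in the last picture. The lunchbox and jar were outside that crop, but the arm never went near them at their height.
- **Disagreements:** the two cameras differed by 3 to 7 mm on positions. I used values between the two and confirmed them in close-ups before each grasp. Before hanging the guard I shifted it 3 mm sideways, because the side picture showed it a few millimetres off the bar.

Three move calls were refused for missing fields before I sent complete rows; they moved nothing.

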